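Clamp a support rod with a U-bolt

TASK

Take the U-bolt that fits the steel rod out of the wooden block, pass it down over the rod with a leg on each side so that both legs go through the two holes of the drilled strip underneath, and push it gently down until the rod is bedded at the bottom of its forks and the U-bolt is fully home on it; then let go. Feel for the holes lightly and never ram or lean hard on the frame, and leave the other U-bolts, the beaker and the jar as they are.

Things in the scene. Friction and masses are not known exactly. Their poses are not given: they have to be found in the camera images.
- ubolt_mid (a point): The U-bolt that fits: bare steel bar 8 mm thick, upside-down U standing legs down, 36 mm wide outside, 20 mm clear between legs, 76 mm high, 65 g, legs straight up to 58 mm above their round tips. Site at its centre, 38 mm above the tips; x from leg to leg, z up. It may lean 4 degrees in its slot. Grasp it across both legs (36 mm, closing along x), pads about 17 mm above the point.
- ubolt: The same U-bolt; origin midway between its leg tips (z = 0 at the tips), axes as at its point ubolt_mid.
- rack: Fixed wooden block 90 x 150 x 34 mm (x, y, z); origin at the centre of its underside. Three slots along x, at y = -50, 0 and 50 mm, 60 mm long, 9.5 mm wide, 26 mm deep (floors 8 mm above the bench). A U-bolt stands centred in each, in any order: the right one, a small one and a large one.
- ubolt_small: The small U-bolt, 22 mm wide, 61 mm high, 6 mm bar, too narrow for the rod; origin midway between the leg tips. To be left in its slot.
- ubolt_large: The large U-bolt, 54 mm wide, 77 mm high, 8 mm bar, too wide for the holes; origin midway between the leg tips. To be left in its slot.
- frame: Fixed frame on the bench, base plate 100 x 240 x 10 mm, origin at the centre of its underside, z up. A steel rod 16 mm thick, 270 mm long, lies along y over x = 0 in two open forks at y = -105 and 105 mm (tops 106 mm high). With the U-bolt fully home on the bedded rod, its leg tips are 24 mm and its point ubolt_mid 62 mm above this origin.
- strip_zero (a point): Point fixed to the frame, 52 mm above its origin, level with the top of the aluminium strip under the rod (110 mm long in y, 70 wide, 6 thick). The strip has two 11 mm holes, 14 mm each side of the rod, with 36 mm free depth below. It shifts stiffly (14 N) along y: the holes lie anywhere within 24 mm of this point along y, not reported; see or feel for them, legs astride the rod.
- rail_zero (a point): Point fixed to the frame, 54 mm above its origin: the height of the tops of the two rails at the strip's sides (outer faces 40 mm each side of the rod). Fingers beside the legs must stay above it and the strip.
- rod (a joint): How far the rod is pressed into its forks, m: starts at 0 to 0.003, bedded on the bottom at 0.008. The rod's top is 100 mm above the frame's origin at 0, 92 mm at 0.008. A stiff fit: it goes down under about 7 N, stays where it is left, and stops hard at the bottom.
- beaker: Glass beaker, 70 mm across, 90 mm high, origin under its centre. A bystander.
- jar: White plastic jar with a red cap, 56 mm across, 70 mm high, origin under its centre. A bystander.
Mind the look-alikes: they are no part of the job. There is more than one size of the rack; the one meant has the size given above.

How it is judged:
By the outcome, as a careful person would: the job done as asked, in the order asked, and still so for the second after the job is handed in, with the robot touching nothing.
It also fails if it takes over 69 s, if anything falls off the work surface, if the arm or the gripper's body presses on something with over 40 N, if the wrist force passes 120 N, or if a joint passes its speed limit or range.

ROBOT

A 6-joint arm with a two-finger parallel gripper is mounted at the origin on the work surface. World frame = base frame: x ahead of the robot, y to its left, z up, the work surface at z = 0. Lengths are in m, angles in rad, forces in N, time in s.
With the tool pointing down it reaches from about 0.375 to 0.9 m from the base axis. Payload 3.1 kg.
Tool frame: the origin (TCP) lies midway between the tips of the shut fingers; the grasp point (between the pads) lies ctrl.pinch_z behind it (ctrl.pinch_z is the distance from the TCP to the grasp point, in m); z points along the fingers, y is the line along which they close (so a half turn about z gives the same grasp; the last joint's range is limited). The gripper opens to 87 mm and grips with 3 to 60 N. Pads are 19 mm wide; open, the fingers measure 117 mm over their backs; the gripper's body (75 mm by 190 mm) begins 51 mm behind the grasp point.
Start: joints at [1.129, 0.527, 1.433, -0, 1.181, -0.178], TCP at [0.162, 0.604, 0.223] pointing down, gripper open.
Joint ranges: [-3.08, 3.08], [-0.75, 2.2], [0.22, 2.44], [-1.43, 4.57], [0, 2.65], [-2.85, 2.85]. Speed limits (rad/s): [2.79, 2.79, 3.14, 3.14, 3.14, 3.14].

INTERFACE

Orientations are given as a unit quaternion [w, x, y, z].
In Python, from rig import ctrl gives the robot as it stands.
- The arm moves only by the tool carry_out, never from a script. Its argument "commands" is a list of rows, each a list of 7 numbers: the turn, a rotation vector about the tool's x, y, z in degrees, then the shift along the tool's x, y, z in m, then the closure in counts, from 0 (fully open) to 255 (shut). A call has exactly 8 rows; each row is the pose to reach, as a shift and turn from the pose commanded when the call began, along the tool's axes at that moment; what a row does not reach only later rows make up. A row lasts 1/12 s, in which the tool goes at most 41.7 mm and 7.16 degrees, less where a joint would pass 70% of its speed; a pose out of reach is approached as far as the arm can. A call with a gripper value outside its range is refused whole. The fingers move at their own pace and stop on an object; the grip force is fixed at half the most. Time passes only in rows, so rows that repeat a pose let the fingers close, or fill a call up. It gives the time, the measured TCP pose, the force, the opening and the grip force at its end, in the units of the state.
- ctrl.read_state(): the state, without advancing time (a new reading comes with each control period).
- ctrl.camera(name): name is "scene" or "top"; returns (picture, depth): 400x640x3 uint8, red, green, blue; 400x640 float32, m along the optical axis (not along the pixel's ray), 0 where there is no reading.
- ctrl.camera_model(name): a dict with "fx", "fy", "cx", "cy" (pixels), "k1" (the pictures are not rectified: a ray, as slopes to the right and down, at radius r is drawn at 1 + k1 r^2 times it, then the intrinsics apply), "cam_to_world" (4x4, takes a point from camera to world coordinates). Camera axes: x right, y down, z forward; pixel columns grow to the right and rows downward; lengths in m; the calibration is good to about 2 mm. A picture is of the moment at which its call begins. camera_model takes no time and is no camera call.
- ctrl.job_done(): hands the job in; it is judged then, once.
The state is a dict: "clock": time; "joint_positions": joint angles; "joint_velocities": joint speeds; "tau": joint torques, N m; "tcp_pos": TCP position; "tool_rot": TCP orientation; "force": force on the tool from outside, world axes, zero at the start; "moment": the same for the moment, N m; "grip_width": finger opening in m; "finger_force": force on a finger pad.
Only numpy, scipy, OpenCV 4.12 (cv2) and the standard library are available. Lean on these libraries where they do the work, as an engineer would, in place of code of your own. Each camera call takes 0.05 s, during which the arm holds its last target. There are 200 camera calls.

## Working session

There is one attempt and no reset: what is moved stays moved. The work goes in short steps, Python scripts to look and compute and a tool call to move; the robot and the scene stay as the last step left them, time stands still between calls to the robot, and variables do not carry over. Pictures are saved under pics/ and viewed, at most 10 in all, crops included, and the job is handed in when it is done.

Besides the shell and the picture viewer there is one more tool, called after "Emit:" by a JSON object that holds its "op" and its "data", one argument or row to a line. carry_out: Moves the arm, as the interface text tells. Its arguments: {"type":"object","properties":{"commands":{"type":"array"}},"required":["commands"]}

```bash
ls
cat > h.py <<'E'
import numpy as np, cv2
from rig import ctrl
def ray(name,u,v):
    m=ctrl.camera_model(name)
    d=np.array([(u-m['cx'])/m['fx'],(v-m['cy'])/m['fy']]);p=d.copy()
    for _ in range(20): p=d/(1+m['k1']*(p@p))
    T=np.array(m['cam_to_world']); return T[:3,3],T[:3,:3]@np.array([p[0],p[1],1.])
def onz(name,u,v,z):
    o,d=ray(name,u,v); return o+d*(z-o[2])/d[2]
def proj(name,P):
    m=ctrl.camera_model(name);T=np.array(m['cam_to_world']);c=T[:3,:3].T@(np.array(P)-T[:3,3])
    p=c[:2]/c[2];p=p*(1+m['k1']*(p@p));return p[0]*m['fx']+m['cx'],p[1]*m['fy']+m['cy']
def cloud(name,D):
    m=ctrl.camera_model(name);v,u=np.mgrid[:400,:640];d=np.stack([(u-m['cx'])/m['fx'],(v-m['cy'])/m['fy']],-1);p=d.copy()
    for _ in range(10): p=d/(1+m['k1']*(p**2).sum(-1,keepdims=True))
    T=np.array(m['cam_to_world']);c=np.dstack([p*D[...,None],D]);return c@T[:3,:3].T+T[:3,3]
E
mkdir -p pics
python3 - <<'E'
from h import *
for n in('scene','top'):
    p,d=ctrl.camera(n);np.savez(n+'0.npz',p=p,d=d);cv2.imwrite(f'pics/{n}0.png',p[...,::-1])
    m=ctrl.camera_model(n);print(n,m)
s=ctrl.read_state();print(s,ctrl.pinch_z)
E
```

```text
pics
scene {'fx': 417.50887811690995, 'fy': 417.50887811690995, 'cx': 317.3387548865696, 'cy': 199.02409618376078, 'k1': 0.013099504236643154, 'cam_to_world': array([[-0.85452448,  0.41357231, -0.31423855,  0.84369119],
       [ 0.51936851,  0.6880945 , -0.50673693,  0.36594045],
       [ 0.00665346, -0.59622471, -0.80279002,  0.71537859],
       [ 0.        ,  0.        ,  0.        ,  1.        ]])}
top {'fx': 385.73133846318893, 'fy': 385.73133846318893, 'cx': 325.84279669769205, 'cy': 198.31237696956325, 'k1': -0.05491621704451288, 'cam_to_world': array([[-0.01235384, -0.99620227,  0.0861883 ,  0.52039163],
       [-0.99972704,  0.01059607, -0.02082234, -0.05364031],
       [ 0.01983001, -0.08642201, -0.99606125,  0.84276113],
       [ 0.        ,  0.        ,  0.        ,  1.        ]])}
{'clock': 0.1, 'joint_positions': array([ 1.12947454e+00,  5.28370786e-01,  1.43379405e+00,  2.27793479e-05,
        1.18136770e+00, -1.78480856e-01]), 'joint_velocities': array([ 0.00054361, -0.0013877 , -0.00177031,  0.00135424,  0.00014241,
        0.00118622]), 'tau': array([-4.49336994e-04, -4.40987384e+01, -1.77150679e+01,  6.34698104e-02,
        5.34866110e-02, -5.47153797e-05]), 'tcp_pos': array([0.16205805, 0.6029414 , 0.22166463]), 'tool_rot': array([-3.05829375e-04,  1.31046724e-01,  9.91375718e-01, -9.20526664e-04]), 'force': array([-1.00812831,  0.1774558 , -0.5043676 ]), 'moment': array([-0.00202751, -0.03666115, -0.00689583]), 'finger_force': 0.0, 'grip_width': 0.08693031086493443} 0.0187
```

View pics/scene0.png

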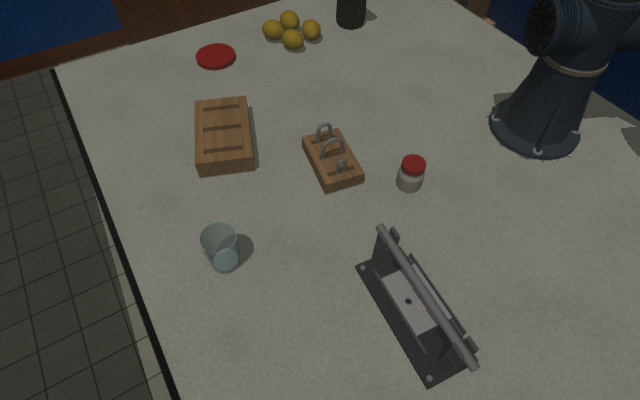

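View pics/top0.png

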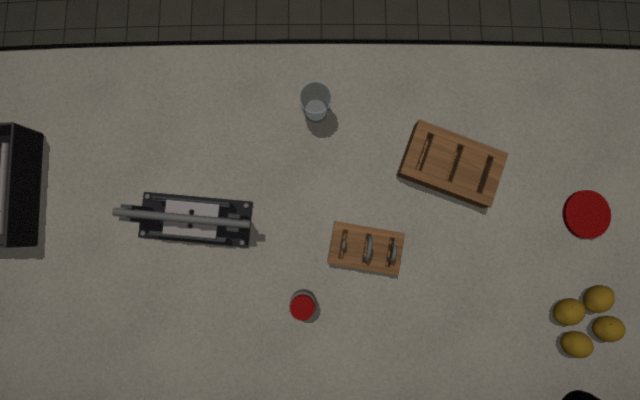

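The scene picture shows the frame at (415,310) with one strip hole near (408,300), and the smaller rack at (332,160). In the top picture they are at (195,220) and (367,248), with a hole near (191,211).

Candidates for the U-bolt, by scene pixel:
- A at (324,130)
- B at (332,148)
- C at (342,167), which looks small

The big rack at (223,135) has empty slots, so it is a decoy. I'll measure widths and check in a crop.

Run:
```python
from h import *
S=np.load('scene0.npz');T=np.load('top0.npz')
a=cv2.resize(S['p'][110:200,290:380],None,fx=4.4,fy=4.4,interpolation=cv2.INTER_CUBIC)
b=cv2.resize(T['p'][180:260,110:260],None,fx=5.3,fy=5.3,interpolation=cv2.INTER_CUBIC)[:396]
c=cv2.resize(T['p'][215:285,320:415],None,fx=4.2,fy=4.2,interpolation=cv2.INTER_CUBIC)
im=np.zeros((600,800,3),np.uint8);im[:294,:399]=c[:294,:399];im[:300,400:796]=cv2.resize(S['p'][110:200,290:380],(396,300));
b=cv2.resize(T['p'][185:255,105:265],(800,300),interpolation=cv2.INTER_CUBIC);im[300:]=b
cv2.imwrite('pics/crop1.png',im[...,::-1])
# wood of the rack in top, hue mask
hsv=cv2.cvtColor(T['p'],cv2.COLOR_RGB2HSV)
wood=((hsv[...,0]>5)&(hsv[...,0]<20)&(hsv[...,1]>90)&(hsv[...,2]>60)).astype(np.uint8)
for ct in cv2.findContours(wood,0,2)[0]:
    if cv2.contourArea(ct)>500:
        P=np.array([onz('top',*q[0],.034)[:2] for q in ct],np.float32);r=cv2.minAreaRect(P);print('wood',cv2.boundingRect(ct),r)
X=cloud('scene',S['d']);Y=cloud('top',T['d'])
for n,C,D in(('s',X,S['d']),('t',Y,T['d'])):
    for nm,lo,hi,box in(('rack',.045,.12,(.3,.55,-.25,0.0)),('rod',.08,.12,(.4,.65,.05,.4))):
        m=(D>0)&(C[...,2]>lo)&(C[...,2]<hi)&(C[...,0]>box[0])&(C[...,0]<box[1])&(C[...,1]>box[2])&(C[...,1]<box[3])
        k,l,st,ce=cv2.connectedComponentsWithStats(m.astype(np.uint8))
        for i in range(1,k):
            if st[i,4]>8:
                P=C[l==i];r=cv2.minAreaRect(P[:,:2].astype(np.float32));print(n,nm,st[i],'rect',np.round(r[0],4),np.round(r[1],4),round(r[2],1),'zmax',P[:,2].max().round(4),'med',np.median(P,0).round(4))
```

```text
wood (328, 221, 77, 54) ((0.4854482114315033, -0.1532531976699829), (0.14948967099189758, 0.08924704790115356), 79.3623046875)
wood (400, 120, 108, 87) ((0.6644547581672668, -0.3476199209690094), (0.20969411730766296, 0.12540312111377716), 68.83245086669922)
s rack [317 122  15  17 119] rect [ 0.4772 -0.2011] [0.0098 0.0349] 79.6 zmax 0.0851 med [ 0.4763 -0.2007  0.07  ]
s rack [321 138  23  17 139] rect [ 0.4867 -0.1524] [0.01   0.0519] 81.9 zmax 0.0857 med [ 0.4911 -0.1512  0.0725]
s rack [400 154  26  26 437] rect [ 0.3725 -0.0224] [0.0519 0.0444] 0.4 zmax 0.0741 med [ 0.3794 -0.0179  0.0693]
s rack [336 160  11  10  51] rect [ 0.4956 -0.1025] [0.0074 0.0221] 84.6 zmax 0.0693 med [ 0.4968 -0.1019  0.061 ]
s rod [ 376  224  104  148 2219] rect [0.5503 0.2128] [0.2689 0.034 ] 84.2 zmax 0.1079 med [0.5541 0.2418 0.0974]
t rack [363 236   9  26 112] rect [ 0.4852 -0.1529] [0.0081 0.0517] 79.3 zmax 0.0858 med [ 0.4855 -0.1528  0.0795]
t rack [341 239   5  11  35] rect [ 0.4947 -0.1038] [0.0059 0.0212] 79.5 zmax 0.0716 med [ 0.4953 -0.1032  0.0664]
t rack [388 244   9  18  87] rect [ 0.4762 -0.2023] [0.0082 0.0354] 78.2 zmax 0.0857 med [ 0.477  -0.2014  0.079 ]
t rack [292 293  23  27 502] rect [ 0.3734 -0.022 ] [0.0434 0.0485] 89.4 zmax 0.0747 med [ 0.3747 -0.0203  0.07  ]
t rod [ 112  204  140   28 1369] rect [0.5505 0.2126] [0.2719 0.0319] 84.1 zmax 0.1101 med [0.5499 0.2101 0.0983]
```

View pics/crop1.png

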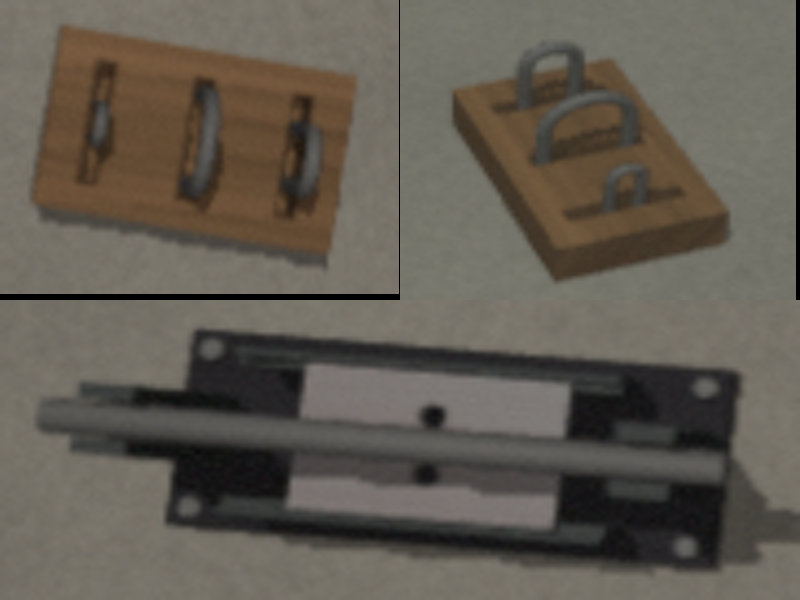

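The crop confirms A (top pixel ~392,250, 35 mm wide) as the U-bolt that fits. B is 52 mm wide and C is 21 mm. Both strip holes show in the top view at about (191.4,211.8) and (190.4,225.6). Next: hole positions, the rod line, and the grasp moves.

```bash
cat >> h.py <<'E'
from scipy.spatial.transform import Rotation as R
def rel(P,yaw_y=None):
    "shift in tool axes to put TCP at P; turn about tool z so tool y lies along world angle yaw_y (deg, mod 180)"
    s=ctrl.read_state();q=s['tool_rot'];r=R.from_quat([q[1],q[2],q[3],q[0]])
    sh=r.inv().apply(np.array(P)-s['tcp_pos']);t=0
    if yaw_y is not None:
        y=r.apply([0,1,0]);cur=np.degrees(np.arctan2(y[1],y[0]));t=-((yaw_y-cur+90)%180-90)
    return sh.round(4),round(t,2),r.as_matrix().round(3)
E
python3 - <<'E'
from h import *
T=np.load('top0.npz');S=np.load('scene0.npz')
g=cv2.cvtColor(T['p'],cv2.COLOR_RGB2GRAY).astype(float)
for u,v in((191.4,211.8),(190.4,225.6)):
    u0,v0=int(u)-4,int(v)-4;w=g[v0:v0+9,u0:u0+9];k=np.clip(np.percentile(w,60)-w-20,0,None);print(w.astype(int))
    vv,uu=np.mgrid[v0:v0+9,u0:u0+9];c=(k*uu).sum()/k.sum(),(k*vv).sum()/k.sum();print(c,onz('top',*c,.052))
gs=cv2.cvtColor(S['p'],cv2.COLOR_RGB2GRAY).astype(float)
u0,v0=404,296;w=gs[v0:v0+9,u0:u0+9];k=np.clip(np.percentile(w,60)-w-15,0,None);vv,uu=np.mgrid[v0:v0+9,u0:u0+9];c=(k*uu).sum()/k.sum(),(k*vv).sum()/k.sum();print('scene',c,onz('scene',*c,.052))
P=[onz('top',105+x/5,185+(y-300)*70/300,.01) for x,y in((210,348),(705,388),(188,506),(685,546))];print(np.round(P,4),np.mean(P,0))
X=cloud('scene',S['d']);Y=cloud('top',T['d'])
for C,D in((X,S['d']),(Y,T['d'])):
    m=(D>0)&(C[...,2]>.090)&(C[...,2]<.104)&(C[...,0]>.5)&(C[...,0]<.6)&(C[...,1]>.07)&(C[...,1]<.36)
    Q=C[m];d=np.array([.1,.995]);t=(Q[:,:2]-[.5505,.2127])@d
    for lo,hi in((-.13,-.115),(-.08,-.03),(-.03,.03),(.03,.08),(.115,.13)):
        q=Q[(t>lo)&(t<hi)];print(lo,len(q),q.mean(0).round(4),q[:,0].min().round(4),q[:,0].max().round(4),np.percentile(q[:,2],97).round(4))
yaw=-10.6
print('grasp',rel([.4765,-.2020,.2],yaw))
E
```

```text
[[121 122 122 121 121 121 121 122 123]
 [122 121 120 116 113 118 121 121 121]
 [120 119 110  95  82  93 105 116 121]
 [119 110  80  49  36  37  63 104 120]
 [117  98  63  34  19  18  44  97 117]
 [118  97  57  28  24  25  42  99 117]
 [110 100  69  39  23  28  60 104 116]
 [ 91  91  78  50  42  44  75  99 107]
 [ 79  77  74  69  65  66  73  81  83]]
(np.float64(191.12917023096665), np.float64(212.2087254063302)) [0.56314166 0.20659232 0.052     ]
[[ 67  68  72  73  75  75  77  79  77]
 [ 63  57  60  57  57  61  61  64  63]
 [ 70  61  52  42  38  44  53  59  61]
 [ 70  59  40  27  22  29  53  65  70]
 [ 68  52  33  21  23  26  44  63  70]
 [ 67  54  37  24  23  25  43  66  72]
 [ 70  63  46  36  36  42  60  73  74]
 [ 95  96  88  78  76  85  91  96  95]
 [118 116 115 112 114 116 117 118 118]]
(np.float64(189.77650429799428), np.float64(225.12607449856733)) [0.53671013 0.20896284 0.052     ]
scene (np.float64(407.95996732026146), np.float64(300.9117647058824)) [0.56431618 0.207233   0.052     ]
[[0.6012 0.3179 0.01  ]
 [0.5786 0.1016 0.01  ]
 [0.5214 0.3255 0.01  ]
 [0.4995 0.1099 0.01  ]] [0.55016853 0.21373234 0.01      ]
-0.13 61 [0.5394 0.0905 0.0966] 0.5292 0.5532 0.0998
-0.08 266 [0.5468 0.1584 0.0964] 0.535 0.5551 0.0997
-0.03 361 [0.5522 0.2132 0.0965] 0.5407 0.5605 0.0997
0.03 349 [0.5579 0.2677 0.0967] 0.5472 0.5659 0.1001
0.115 141 [0.5647 0.3338 0.097 ] 0.5468 0.5779 0.1009
-0.13 73 [0.5379 0.0916 0.0976] 0.5236 0.5544 0.1011
-0.08 206 [0.5444 0.1581 0.0976] 0.5355 0.5534 0.101
-0.03 252 [0.5499 0.212  0.0976] 0.5398 0.5598 0.1008
0.03 209 [0.5554 0.267  0.0977] 0.5462 0.5642 0.1011
0.115 60 [0.5619 0.3348 0.0978] 0.5546 0.5707 0.1019
grasp (array([-0.5128, -0.6955,  0.0228]), np.float64(85.54), array([[-0.966,  0.26 , -0.001],
       [ 0.26 ,  0.966, -0.002],
       [ 0.   , -0.002, -1.   ]]))
```

Hole midpoint is (0.550,0.208). The frame's x axis lies at -5.9° and the rod runs over x≈0.5498 there, which fits the frame centre. U-bolt A is at (0.4765,-0.202), yaw -10.6°. I'll move by way of a via point.

Emit:
{"op": "carry_out", "data": {
  "commands": [
    [0, 0, 4.5, -0.034, -0.0235, 0, 0],
    [0, 0, 9, -0.068, -0.047, 0, 0],
    [0, 0, 13.5, -0.102, -0.0705, 0, 0],
    [0, 0, 18, -0.136, -0.094, 0, 0],
    [0, 0, 22.5, -0.17, -0.1175, 0, 0],
    [0, 0, 27, -0.204, -0.141, 0, 0],
    [0, 0, 31.5, -0.238, -0.1645, 0, 0],
    [0, 0, 36, -0.272, -0.188, 0, 0]
  ]
}}

```text
clock: 0.77
tcp_pos: [0.3768, 0.3495, 0.2223]
tool_rot: [-0.0, 0.433, 0.902, -0.0]
force: [1.0, -0.4, 0.7]
grip_width: 0.0873
finger_force: 0.0
```

```bash
python3 -c "
from h import *
print(rel([.45,.15,.22],-10.6));print(rel([.4765,-.202,.2],-10.6))"
```

```text
(array([-0.2015, -0.0677,  0.0024]), np.float64(49.34), array([[-0.626,  0.78 , -0.001],
       [ 0.78 ,  0.626, -0.   ],
       [ 0.   , -0.001, -1.   ]]))
(array([-0.4926, -0.2673,  0.0225]), np.float64(49.34), array([[-0.626,  0.78 , -0.001],
       [ 0.78 ,  0.626, -0.   ],
       [ 0.   , -0.001, -1.   ]]))
```

Emit:
{"op": "carry_out", "data": {
  "commands": [
    [0, 0, 5, -0.038, -0.0128, 0, 0],
    [0, 0, 10, -0.076, -0.0256, 0, 0],
    [0, 0, 15, -0.114, -0.0384, 0, 0],
    [0, 0, 20, -0.152, -0.0512, 0, 0],
    [0, 0, 25, -0.19, -0.064, 0, 0],
    [0, 0, 30, -0.223, -0.086, 0, 0],
    [0, 0, 35, -0.256, -0.108, 0, 0],
    [0, 0, 40, -0.29, -0.131, 0, 0]
  ]
}}

```text
clock: 1.43
tcp_pos: [0.4563, 0.0417, 0.2223]
tool_rot: [-0.0, 0.715, 0.699, -0.0]
force: [1.6, -0.1, -1.1]
grip_width: 0.0866
finger_force: 0.0
```

```bash
python3 -c "
from h import *
print(rel([.4765,-.202,.12],-10.6))"
```

```text
(array([-0.2432,  0.0258,  0.1023]), np.float64(9.3), array([[ 0.023,  1.   , -0.   ],
       [ 1.   , -0.023,  0.   ],
       [ 0.   , -0.   , -1.   ]]))
```

Emit:
{"op": "carry_out", "data": {
  "commands": [
    [0, 0, 2, -0.039, 0.004, 0, 0],
    [0, 0, 4, -0.078, 0.008, 0, 0],
    [0, 0, 6, -0.116, 0.012, 0.01, 0],
    [0, 0, 8, -0.153, 0.016, 0.025, 0],
    [0, 0, 9.3, -0.188, 0.02, 0.042, 0],
    [0, 0, 9.3, -0.222, 0.0235, 0.062, 0],
    [0, 0, 9.3, -0.243, 0.0258, 0.085, 0],
    [0, 0, 9.3, -0.2432, 0.0258, 0.102, 0]
  ]
}}

```text
clock: 2.1
tcp_pos: [0.479, -0.2054, 0.119]
tool_rot: [0.002, 0.769, 0.639, -0.0]
force: [0.7, 0.8, 0.5]
grip_width: 0.0873
finger_force: 0.0
```

```bash
python3 -c "
from h import *
p,d=ctrl.camera('scene');cv2.imwrite('pics/s1.png',cv2.resize(p[60:220,230:430],(800,600),interpolation=2)[...,::-1])
print(rel([.4765,-.202,.0445],-10.6))"
```

```text
(array([-0.0003,  0.0007,  0.0717]), np.float64(0.02), array([[ 0.184,  0.983, -0.005],
       [ 0.983, -0.184,  0.003],
       [ 0.002, -0.005, -1.   ]]))
```

View pics/s1.png

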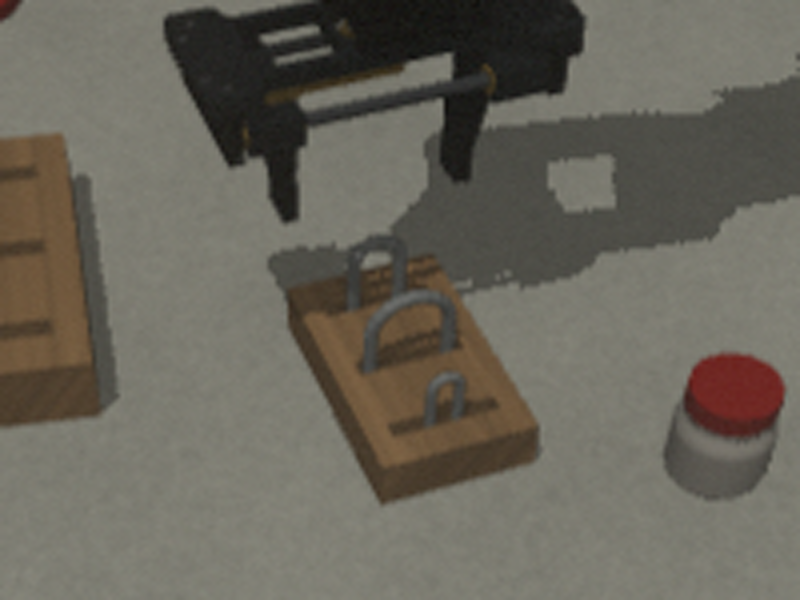

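The crop shows the open fingers, at (285,200) and (460,165), straddling U-bolt A at (375,270). Down and close.

Emit:
{"op": "carry_out", "data": {
  "commands": [
    [0, 0, 0, 0, 0, 0.02, 0],
    [0, 0, 0, 0, 0, 0.04, 0],
    [0, 0, 0, 0, 0, 0.06, 0],
    [0, 0, 0, 0, 0, 0.072, 0],
    [0, 0, 0, 0, 0, 0.0725, 0],
    [0, 0, 0, 0, 0, 0.0725, 0],
    [0, 0, 0, 0, 0, 0.0725, 255],
    [0, 0, 0, 0, 0, 0.0725, 255]
  ]
}}

```text
clock: 2.82
tcp_pos: [0.4785, -0.2004, 0.0492]
tool_rot: [0.001, 0.768, 0.641, 0.0]
force: [0.1, -0.7, 0.6]
grip_width: 0.0802
finger_force: 0.0
```

Emit:
{"op": "carry_out", "data": {
  "commands": [
    [0, 0, 0, 0, 0, 0, 255],
    [0, 0, 0, 0, 0, 0, 255],
    [0, 0, 0, 0, 0, 0, 255],
    [0, 0, 0, 0, 0, 0, 255],
    [0, 0, 0, 0, 0, 0, 255],
    [0, 0, 0, 0, 0, 0, 255],
    [0, 0, 0, 0, 0, 0, 255],
    [0, 0, 0, 0, 0, 0, 255]
  ]
}}

```text
clock: 3.48
tcp_pos: [0.4778, -0.2002, 0.048]
tool_rot: [-0.0, 0.768, 0.64, -0.0]
force: [-0.3, -0.5, -0.2]
grip_width: 0.0349
finger_force: 29.9
```

Gripped, but about 3 mm higher than asked. I'll regrip lower, then lift.

Emit:
{"op": "carry_out", "data": {
  "commands": [
    [0, 0, 0, 0, 0, 0, 170],
    [0, 0, 0, 0, 0, 0, 140],
    [0, 0, 0, 0, 0, 0, 130],
    [0, 0, 0, 0, 0, 0.0015, 130],
    [0, 0, 0, 0, 0, 0.0035, 130],
    [0, 0, 0, 0, 0, 0.0035, 130],
    [0, 0, 0, 0, 0, 0.0035, 130],
    [0, 0, 0, 0, 0, 0.0035, 255]
  ]
}}

```text
clock: 4.15
tcp_pos: [0.4778, -0.2002, 0.0445]
tool_rot: [-0.0, 0.768, 0.64, -0.0]
force: [-0.0, -0.5, 0.8]
grip_width: 0.0402
finger_force: 0.0
```

Emit:
{"op": "carry_out", "data": {
  "commands": [
    [0, 0, 0, 0, 0, 0, 255],
    [0, 0, 0, 0, 0, 0, 255],
    [0, 0, 0, 0, 0, 0, 255],
    [0, 0, 0, 0, 0, 0, 255],
    [0, 0, 0, 0, 0, 0, 255],
    [0, 0, 0, 0, 0, 0, 255],
    [0, 0, 0, 0, 0, -0.003, 255],
    [0, 0, 0, 0, 0, -0.006, 255]
  ]
}}

```text
clock: 4.82
tcp_pos: [0.4777, -0.2002, 0.0506]
tool_rot: [-0.0, 0.768, 0.64, -0.0]
force: [-0.2, -0.8, -0.4]
grip_width: 0.035
finger_force: 29.9
```

Emit:
{"op": "carry_out", "data": {
  "commands": [
    [0, 0, 0, 0, 0, -0.01, 255],
    [0, 0, 0, 0, 0, -0.02, 255],
    [0, 0, 0, 0, 0, -0.035, 255],
    [0, 0, 0, 0, 0, -0.055, 255],
    [0, 0, 0, 0, 0, -0.08, 255],
    [0, 0, 0, 0, 0, -0.11, 255],
    [0, 0, 0, 0, 0, -0.13, 255],
    [0, 0, 0, 0, 0, -0.14, 255]
  ]
}}

```text
clock: 5.48
tcp_pos: [0.4792, -0.2011, 0.1945]
tool_rot: [0.003, 0.768, 0.64, 0.001]
force: [-0.1, 0.3, -0.9]
grip_width: 0.0351
finger_force: 29.9
```

```bash
python3 -c "
from h import *
print(ctrl.read_state()['tcp_pos'])
print(rel([.45,.03,.2],-5.9));print(rel([.5498,.2078,.2],-5.9))"
```

```text
[ 0.47924157 -0.20106901  0.19454719]
(array([ 0.222 , -0.0702, -0.0065]), np.float64(-4.44), array([[ 0.18 ,  0.984,  0.005],
       [ 0.984, -0.18 , -0.004],
       [-0.003,  0.006, -1.   ]]))
(array([ 0.4149, -0.004 , -0.0066]), np.float64(-4.44), array([[ 0.18 ,  0.984,  0.005],
       [ 0.984, -0.18 , -0.004],
       [-0.003,  0.006, -1.   ]]))
```

Emit:
{"op": "carry_out", "data": {
  "commands": [
    [0, 0, -0.5, 0.015, 0, 0, 255],
    [0, 0, -1, 0.045, 0, 0, 255],
    [0, 0, -1.5, 0.08, -0.001, 0, 255],
    [0, 0, -2, 0.118, -0.001, 0, 255],
    [0, 0, -2.5, 0.156, -0.002, 0, 255],
    [0, 0, -3, 0.194, -0.002, 0, 255],
    [0, 0, -3.5, 0.232, -0.003, 0, 255],
    [0, 0, -4.4, 0.27, -0.003, 0, 255]
  ]
}}

```text
clock: 6.15
tcp_pos: [0.5228, 0.0678, 0.1906]
tool_rot: [-0.0, 0.743, 0.67, -0.0]
force: [-0.3, -0.8, -0.3]
grip_width: 0.0351
finger_force: 29.9
```

```bash
python3 -c "
from h import *
print(rel([.5498,.2078,.2],-5.9))"
```

```text
(array([ 0.142 ,  0.0124, -0.0094]), np.float64(-0.04), array([[ 0.103,  0.995, -0.001],
       [ 0.995, -0.103,  0.   ],
       [-0.   , -0.001, -1.   ]]))
```

Emit:
{"op": "carry_out", "data": {
  "commands": [
    [0, 0, 0, 0.035, 0.003, 0, 255],
    [0, 0, 0, 0.07, 0.006, 0, 255],
    [0, 0, 0, 0.1, 0.009, 0, 255],
    [0, 0, 0, 0.125, 0.011, 0, 255],
    [0, 0, 0, 0.137, 0.012, 0, 255],
    [0, 0, 0, 0.142, 0.0124, 0, 255],
    [0, 0, 0, 0.142, 0.0124, 0, 255],
    [0, 0, 0, 0.142, 0.0124, 0, 255]
  ]
}}

```text
clock: 6.82
tcp_pos: [0.55, 0.2048, 0.1903]
tool_rot: [-0.0, 0.743, 0.669, -0.001]
force: [0.4, 0.1, -1.1]
grip_width: 0.0354
finger_force: 29.9
```

```bash
python3 -c "
from h import *
p,d=ctrl.camera('scene');np.savez('s2.npz',p=p,d=d);q,e=ctrl.camera('top')
np.savez('t2.npz',p=q,d=e)
print(ctrl.read_state()['tcp_pos'])
a=cv2.resize(p[130:330,320:520],(600,600),interpolation=2)
cv2.imwrite('pics/s2.png',a[...,::-1])
print(proj('scene',[.5498,.2078,.154]))
X=cloud('scene',d);m=(d>0)&(abs(X[...,0]-.55)<.05)&(abs(X[...,1]-.208)<.03)&(X[...,2]>.125)&(X[...,2]<.175)
for z in np.arange(.125,.175,.005):
  k=m&(X[...,2]>=z)&(X[...,2]<z+.005);v,u=np.nonzero(k)
  if k.sum(): print(round(z,3),k.sum(),X[k].mean(0).round(4),X[k].min(0).round(4),X[k].max(0).round(4),u.min(),u.max(),v.min(),v.max())
"
```

```text
[0.55021893 0.20428604 0.1904493 ]
(np.float64(428.21002051023567), np.float64(269.0256327100872))
0.155 7 [0.566  0.2016 0.1579] [0.564  0.1986 0.1558] [0.5672 0.2043 0.1593] 416 420 268 271
0.16 7 [0.5669 0.2019 0.1624] [0.5662 0.1978 0.1602] [0.5678 0.2041 0.1644] 416 419 267 270
0.165 7 [0.5669 0.2016 0.1668] [0.566  0.1992 0.1653] [0.5678 0.2048 0.1684] 417 420 266 269
```

View pics/s2.png

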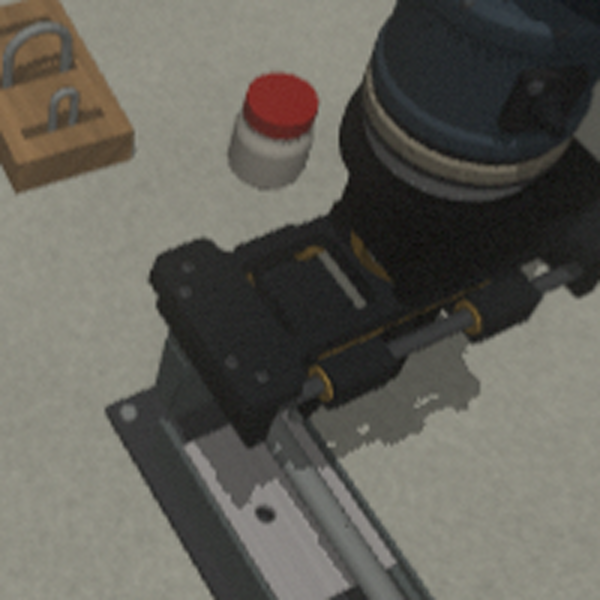

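The picture shows the U-bolt held above the frame, its near leg just visible at crop (289,415), pixel ≈(416,268). That puts the bolt centre 2–3 mm behind the TCP along y. Shift +6 mm along tool x and lower to just above the rod.

Emit:
{"op": "carry_out", "data": {
  "commands": [
    [0, 0, 0, 0.003, 0, 0, 255],
    [0, 0, 0, 0.006, 0, 0.005, 255],
    [0, 0, 0, 0.006, 0, 0.015, 255],
    [0, 0, 0, 0.006, 0, 0.025, 255],
    [0, 0, 0, 0.006, 0, 0.035, 255],
    [0, 0, 0, 0.006, 0, 0.042, 255],
    [0, 0, 0, 0.006, 0, 0.044, 255],
    [0, 0, 0, 0.006, 0, 0.044, 255]
  ]
}}

```text
clock: 7.58
tcp_pos: [0.5504, 0.2117, 0.1452]
tool_rot: [-0.001, 0.743, 0.669, -0.001]
force: [-0.5, -0.2, -0.1]
grip_width: 0.0348
finger_force: 29.9
```

```bash
python3 -c "
from h import *
p,d=ctrl.camera('scene');np.savez('s3.npz',p=p,d=d)
print(ctrl.read_state()['tcp_pos'])
a=cv2.resize(p[250:340,370:490],(800,600),interpolation=2)
cv2.imwrite('pics/s3.png',a[...,::-1])
for P in ([.5505,.2078,.11],[.5640,.2065,.11],[.5640,.2065,.052]): print(proj('scene',P))
"
```

```text
[0.55089333 0.2118102  0.14590708]
(np.float64(421.7366101699537), np.float64(282.1409499128902))
(np.float64(414.5037851405273), np.float64(285.58439015492235))
(np.float64(407.83246569833886), np.float64(300.46381557463616))
```

View pics/s3.png

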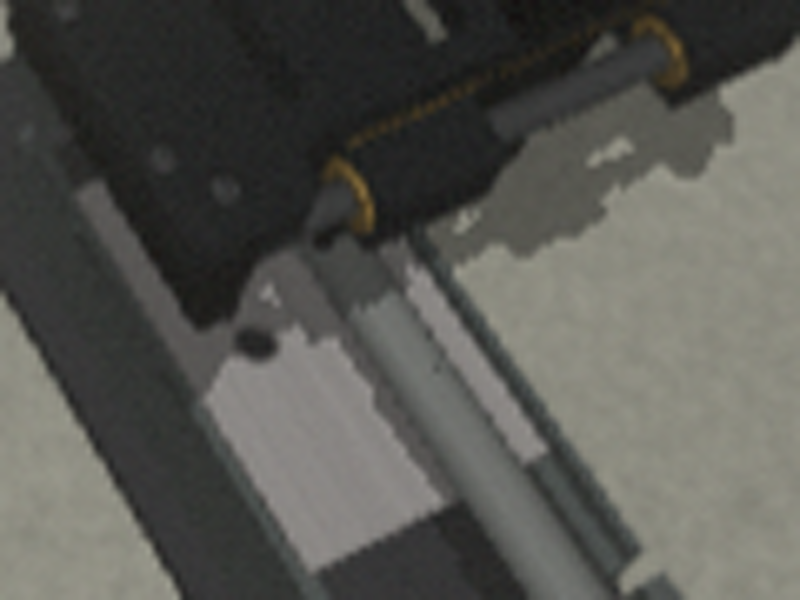

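The near leg is ambiguous here: grey at crop (315,215) could be a leg or the guide rod, and the hole is at (255,343). Checking depth there.

```bash
python3 -c "
from h import *
f=np.load('s3.npz');X=cloud('scene',f['d'])
g=cv2.cvtColor(f['p'],cv2.COLOR_RGB2GRAY)
for v in range(276,304): print(v,' '.join('%3d/%3d'%(X[v,u,2]*1000,g[v,u]) for u in range(400,426,1)))
print(X[282,417],X[281,419],X[284,416],X[298,401])
"
```

```text
276 258/ 37 257/ 35 255/ 43 255/ 41 257/ 43 257/ 35 256/ 34 256/ 36 257/ 38 257/ 36 258/ 36 258/ 40 255/ 39 256/ 38 256/ 36 258/ 35 257/ 34 218/ 33 225/ 45 228/ 54 231/ 48 234/ 59 234/ 81 235/ 81 238/ 45 237/ 33
277 256/ 37 254/ 42 256/ 58 257/ 50 256/ 50 255/ 45 258/ 35 257/ 36 256/ 31 256/ 37 258/ 37 258/ 36 257/ 37 256/ 38 257/ 36 257/ 39 257/ 37 255/ 30 223/ 40 228/ 48 230/ 44 231/ 53 234/ 59 236/ 98 236/ 75 238/ 32
278 257/ 38 255/ 41 256/ 61 256/ 59 255/ 52 256/ 59 255/ 34 257/ 35 256/ 38 258/ 41 256/ 35 256/ 35 257/ 34 257/ 33 259/ 39 257/ 36 255/ 37 257/ 35 232/ 47 232/ 52 232/ 55 232/ 57 232/ 57 233/ 71 235/104 237/ 42
279 254/ 37 257/ 34 256/ 52 255/ 55 257/ 54 256/ 48 255/ 38 256/ 35 256/ 32 258/ 35 256/ 37 258/ 37 256/ 33 257/ 33 256/ 37 256/ 36 257/ 37 255/ 44 232/ 56 232/ 57 231/ 60 233/ 60 232/ 59 233/ 60 235/ 96 234/ 59
280 255/ 38 255/ 40 255/ 39 256/ 50 256/ 47 255/ 41 258/ 35 257/ 35 257/ 37 256/ 40 256/ 37 255/ 37 256/ 37 257/ 35 256/ 36 257/ 36 255/ 37 233/ 54 232/ 62 231/ 60 231/ 61 232/ 62 232/ 59 231/ 48 234/ 65 233/ 74
281 257/ 40 257/ 38 257/ 35 257/ 36 256/
[... 4275 characters left out ...]
   8/ 39   9/ 41  49/ 78  52/126  51/137  51/138  50/133  51/100  52/104  52/134  50/137  49/138  52/ 86  52/ 84  51/ 71  90/ 77  94/ 87
302  50/ 86  50/ 83  52/ 86  51/ 87  51/ 85  50/ 69   8/ 52  11/ 37  10/ 40   9/ 39   9/ 43  46/ 79  50/129  51/133  50/136  51/137  51/134  52/132  52/134  52/134  51/137  51/107  51/ 85  49/ 82  88/ 78  92/ 78
303  53/ 86  51/ 86  49/ 86  51/ 85  49/108  49/106  10/ 98   9/ 69  10/ 57   9/ 58   8/ 76  51/109  51/131  52/134  51/135  50/137  51/134  50/134  53/134  50/131  52/136  50/136  52/105  51/ 86  51/ 84  89/ 73
[0.61425006 0.23626907 0.23133054] [0.61174009 0.23679819 0.2324358 ] [0.61674213 0.23755806 0.23061979] [0.64125638 0.24057129 0.22273071]
```

Depth at the pixels around (415,287) reads 111–117 mm, so that is the leg tip. It sits within about 1 mm of its expected place, roughly +1 mm in y. I'll trim that and descend astride the rod to just above the strip.

Emit:
{"op": "carry_out", "data": {
  "commands": [
    [0, 0, 0, -0.001, -0.0005, 0, 255],
    [0, 0, 0, -0.001, -0.0005, 0.006, 255],
    [0, 0, 0, -0.001, -0.0005, 0.012, 255],
    [0, 0, 0, -0.001, -0.0005, 0.017, 255],
    [0, 0, 0, -0.001, -0.0005, 0.022, 255],
    [0, 0, 0, -0.001, -0.0005, 0.027, 255],
    [0, 0, 0, -0.001, -0.0005, 0.032, 255],
    [0, 0, 0, -0.001, -0.0005, 0.032, 255]
  ]
}}

```text
clock: 8.3
tcp_pos: [0.5497, 0.2107, 0.1132]
tool_rot: [-0.001, 0.743, 0.669, -0.001]
force: [-0.0, 0.5, -0.1]
grip_width: 0.0353
finger_force: 29.9
```

Emit:
{"op": "carry_out", "data": {
  "commands": [
    [0, 0, 0, 0, 0, 0.005, 255],
    [0, 0, 0, 0, 0, 0.01, 255],
    [0, 0, 0, 0, 0, 0.014, 255],
    [0, 0, 0, 0, 0, 0.018, 255],
    [0, 0, 0, 0, 0, 0.021, 255],
    [0, 0, 0, 0, 0, 0.022, 255],
    [0, 0, 0, 0, 0, 0.022, 255],
    [0, 0, 0, 0, 0, 0.022, 255]
  ]
}}

```text
clock: 8.97
tcp_pos: [0.5506, 0.2109, 0.0926]
tool_rot: [0.0, 0.743, 0.669, 0.0]
force: [0.5, -0.8, -1.0]
grip_width: 0.0349
finger_force: 29.9
```

Emit:
{"op": "carry_out", "data": {
  "commands": [
    [0, 0, 0, 0, 0, 0.001, 255],
    [0, 0, 0, 0, 0, 0.002, 255],
    [0, 0, 0, 0, 0, 0.003, 255],
    [0, 0, 0, 0, 0, 0.004, 255],
    [0, 0, 0, 0, 0, 0.005, 255],
    [0, 0, 0, 0, 0, 0.0055, 255],
    [0, 0, 0, 0, 0, 0.0055, 255],
    [0, 0, 0, 0, 0, 0.0055, 255]
  ]
}}

```text
clock: 9.63
tcp_pos: [0.5505, 0.2109, 0.087]
tool_rot: [-0.0, 0.743, 0.669, -0.0]
force: [0.4, -0.4, -0.5]
grip_width: 0.035
finger_force: 29.9
```

Emit:
{"op": "carry_out", "data": {
  "commands": [
    [0, 0, 0, 0, 0, 0.0005, 255],
    [0, 0, 0, 0, 0, 0.001, 255],
    [0, 0, 0, 0, 0, 0.0015, 255],
    [0, 0, 0, 0, 0, 0.002, 255],
    [0, 0, 0, 0, 0, 0.0025, 255],
    [0, 0, 0, 0, 0, 0.003, 255],
    [0, 0, 0, 0, 0, 0.003, 255],
    [0, 0, 0, 0, 0, 0.003, 255]
  ]
}}

```text
clock: 10.3
tcp_pos: [0.5505, 0.2109, 0.084]
tool_rot: [-0.0, 0.743, 0.669, -0.0]
force: [0.1, 0.2, -1.0]
grip_width: 0.035
finger_force: 29.9
```

Emit:
{"op": "carry_out", "data": {
  "commands": [
    [0, 0, 0, 0, 0, 0.0008, 255],
    [0, 0, 0, 0, 0, 0.0016, 255],
    [0, 0, 0, 0, 0, 0.0024, 255],
    [0, 0, 0, 0, 0, 0.0032, 255],
    [0, 0, 0, 0, 0, 0.004, 255],
    [0, 0, 0, 0, 0, 0.0048, 255],
    [0, 0, 0, 0, 0, 0.005, 255],
    [0, 0, 0, 0, 0, 0.005, 255]
  ]
}}

```text
clock: 10.97
tcp_pos: [0.5505, 0.2109, 0.0789]
tool_rot: [-0.0, 0.743, 0.669, -0.0]
force: [0.0, -0.8, 0.0]
grip_width: 0.035
finger_force: 29.9
```

Emit:
{"op": "carry_out", "data": {
  "commands": [
    [0, 0, 0, 0, 0, 0.001, 255],
    [0, 0, 0, 0, 0, 0.002, 255],
    [0, 0, 0, 0, 0, 0.003, 255],
    [0, 0, 0, 0, 0, 0.004, 255],
    [0, 0, 0, 0, 0, 0.005, 255],
    [0, 0, 0, 0, 0, 0.006, 255],
    [0, 0, 0, 0, 0, 0.007, 255],
    [0, 0, 0, 0, 0, 0.007, 255]
  ]
}}

```text
clock: 11.63
tcp_pos: [0.5504, 0.2109, 0.0718]
tool_rot: [-0.0, 0.743, 0.669, -0.0]
force: [0.0, 0.2, -0.9]
grip_width: 0.0349
finger_force: 29.9
```

Emit:
{"op": "carry_out", "data": {
  "commands": [
    [0, 0, 0, 0, 0, 0.0006, 255],
    [0, 0, 0, 0, 0, 0.0012, 255],
    [0, 0, 0, 0, 0, 0.0018, 255],
    [0, 0, 0, 0, 0, 0.0024, 255],
    [0, 0, 0, 0, 0, 0.003, 255],
    [0, 0, 0, 0, 0, 0.0036, 255],
    [0, 0, 0, 0, 0, 0.004, 255],
    [0, 0, 0, 0, 0, 0.004, 255]
  ]
}}

```text
clock: 12.3
tcp_pos: [0.5502, 0.2109, 0.0684]
tool_rot: [-0.0, 0.743, 0.669, -0.0]
force: [-2.1, 0.7, 4.1]
grip_width: 0.0355
finger_force: 29.9
```

Emit:
{"op": "carry_out", "data": {
  "commands": [
    [0, 0, 0, 0, 0, 0.0004, 255],
    [0, 0, 0, 0, 0, 0.0008, 255],
    [0, 0, 0, 0, 0, 0.0012, 255],
    [0, 0, 0, 0, 0, 0.0016, 255],
    [0, 0, 0, 0, 0, 0.002, 255],
    [0, 0, 0, 0, 0, 0.0024, 255],
    [0, 0, 0, 0, 0, 0.003, 255],
    [0, 0, 0, 0, 0, 0.003, 255]
  ]
}}

```text
clock: 12.97
tcp_pos: [0.5502, 0.2109, 0.0656]
tool_rot: [-0.0, 0.743, 0.669, -0.0]
force: [-2.3, 0.1, 6.6]
grip_width: 0.0349
finger_force: 29.9
```

The crown is on the rod and it is moving at about 7 N. Continuing gently.

Emit:
{"op": "carry_out", "data": {
  "commands": [
    [0, 0, 0, 0, 0, 0.0004, 255],
    [0, 0, 0, 0, 0, 0.0008, 255],
    [0, 0, 0, 0, 0, 0.0012, 255],
    [0, 0, 0, 0, 0, 0.0016, 255],
    [0, 0, 0, 0, 0, 0.002, 255],
    [0, 0, 0, 0, 0, 0.0024, 255],
    [0, 0, 0, 0, 0, 0.003, 255],
    [0, 0, 0, 0, 0, 0.003, 255]
  ]
}}

```text
clock: 13.63
tcp_pos: [0.5502, 0.211, 0.0627]
tool_rot: [-0.0, 0.743, 0.669, -0.0]
force: [-2.9, -0.4, 5.5]
grip_width: 0.0346
finger_force: 29.9
```

Emit:
{"op": "carry_out", "data": {
  "commands": [
    [0, 0, 0, 0, 0, 0.0003, 255],
    [0, 0, 0, 0, 0, 0.0006, 255],
    [0, 0, 0, 0, 0, 0.0009, 255],
    [0, 0, 0, 0, 0, 0.0012, 255],
    [0, 0, 0, 0, 0, 0.0015, 255],
    [0, 0, 0, 0, 0, 0.0018, 255],
    [0, 0, 0, 0, 0, 0.0018, 255],
    [0, 0, 0, 0, 0, 0.0018, 255]
  ]
}}

```text
clock: 14.3
tcp_pos: [0.5502, 0.2109, 0.0609]
tool_rot: [-0.0, 0.743, 0.669, -0.0]
force: [-2.8, 0.4, 5.3]
grip_width: 0.0351
finger_force: 29.9
```

Continue in small steps until the hard stop.

Emit:
{"op": "carry_out", "data": {
  "commands": [
    [0, 0, 0, 0, 0, 0.0002, 255],
    [0, 0, 0, 0, 0, 0.0004, 255],
    [0, 0, 0, 0, 0, 0.0006, 255],
    [0, 0, 0, 0, 0, 0.0008, 255],
    [0, 0, 0, 0, 0, 0.001, 255],
    [0, 0, 0, 0, 0, 0.001, 255],
    [0, 0, 0, 0, 0, 0.001, 255],
    [0, 0, 0, 0, 0, 0.001, 255]
  ]
}}

```text
clock: 14.97
tcp_pos: [0.5502, 0.211, 0.0607]
tool_rot: [-0.0, 0.743, 0.669, -0.0]
force: [-4.5, 0.7, 11.4]
grip_width: 0.035
finger_force: 29.8
```

Emit:
{"op": "carry_out", "data": {
  "commands": [
    [0, 0, 0, 0, 0, 0.0003, 255],
    [0, 0, 0, 0, 0, 0.0006, 255],
    [0, 0, 0, 0, 0, 0.0006, 255],
    [0, 0, 0, 0, 0, 0.0006, 255],
    [0, 0, 0, 0, 0, 0, 255],
    [0, 0, 0, 0, 0, -0.0008, 255],
    [0, 0, 0, 0, 0, -0.0012, 255],
    [0, 0, 0, 0, 0, -0.0012, 255]
  ]
}}

```text
clock: 15.63
tcp_pos: [0.5502, 0.211, 0.0608]
tool_rot: [-0.0, 0.743, 0.669, -0.0]
force: [-3.5, -0.7, 7.1]
grip_width: 0.035
finger_force: 29.9
```

Hard stop confirmed: 0.0607 held while commanded about 1.4 mm deeper. Release the load, open, and rise.

Emit:
{"op": "carry_out", "data": {
  "commands": [
    [0, 0, 0, 0, 0, -0.0005, 255],
    [0, 0, 0, 0, 0, -0.0005, 255],
    [0, 0, 0, 0, 0, -0.0005, 180],
    [0, 0, 0, 0, 0, -0.0005, 120],
    [0, 0, 0, 0, 0, -0.0005, 80],
    [0, 0, 0, 0, 0, -0.0005, 60],
    [0, 0, 0, 0, 0, -0.0005, 60],
    [0, 0, 0, 0, 0, -0.0005, 60]
  ]
}}

```text
clock: 16.3
tcp_pos: [0.551, 0.2108, 0.0608]
tool_rot: [0.0, 0.743, 0.669, 0.0]
force: [-0.6, 0.6, -0.2]
grip_width: 0.0602
finger_force: 0.0
```

Emit:
{"op": "carry_out", "data": {
  "commands": [
    [0, 0, 0, 0, 0, -0.003, 60],
    [0, 0, 0, 0, 0, -0.008, 60],
    [0, 0, 0, 0, 0, -0.016, 60],
    [0, 0, 0, 0, 0, -0.03, 60],
    [0, 0, 0, 0, 0, -0.05, 60],
    [0, 0, 0, 0, 0, -0.08, 60],
    [0, 0, 0, 0, 0, -0.11, 60],
    [0, 0, 0, 0, 0, -0.14, 60]
  ]
}}

```text
clock: 16.97
tcp_pos: [0.5503, 0.2109, 0.203]
tool_rot: [0.0, 0.743, 0.669, 0.0]
force: [-0.4, -0.6, -0.1]
grip_width: 0.0665
finger_force: 0.0
```

Emit:
{"op": "carry_out", "data": {
  "commands": [
    [0, 0, 0, -0.03, 0, -0.02, 60],
    [0, 0, 0, -0.065, 0, -0.03, 60],
    [0, 0, 0, -0.1, 0, -0.03, 60],
    [0, 0, 0, -0.135, 0, -0.03, 60],
    [0, 0, 0, -0.17, 0, -0.03, 60],
    [0, 0, 0, -0.2, 0, -0.03, 60],
    [0, 0, 0, -0.22, 0, -0.03, 60],
    [0, 0, 0, -0.22, 0, -0.03, 60]
  ]
}}

```text
clock: 17.63
tcp_pos: [0.5278, -0.0116, 0.232]
tool_rot: [0.001, 0.744, 0.668, -0.0]
force: [-0.5, 0.8, -0.6]
grip_width: 0.0666
finger_force: 0.0
```

```bash
python3 -c "
from h import *
p,d=ctrl.camera('scene');q,e=ctrl.camera('top')
im=np.zeros((600,800,3),np.uint8);im[:,:500]=cv2.resize(p[220:380,350:483],(500,600),interpolation=2);im[:300,500:]=cv2.resize(q[150:280,110:240],(300,300),interpolation=2)
im[300:,500:]=cv2.resize(p[100:220,290:410],(300,300));cv2.imwrite('pics/end.png',im[...,::-1])
for n,D in(('scene',d),('top',e)):
  X=cloud(n,D);f=np.array([.103,.995])
  t=(X[...,:2]-[.5502,.2085])@f;s=(X[...,:2]-[.5502,.2085])@np.array([.995,-.103])
  m=(D>0)&(abs(t)<.006)&(abs(s)<.03)&(X[...,2]>.06)&(X[...,2]<.12)
  r=(D>0)&(abs(s)<.012)&(abs(t)>.02)&(abs(t)<.08)&(X[...,2]>.08)
  print(n,'bolt top',np.percentile(X[m][:,2],[50,95]).round(4) if m.any() else 0,'rod top',np.percentile(X[r][:,2],97).round(4) if r.any() else 0,m.sum(),r.sum())
"
```

```text
scene bolt top [0.0912 0.0993] rod top 0.0925 169 733
top bolt top 0 rod top 0.0937 0 192
```

View pics/end.png

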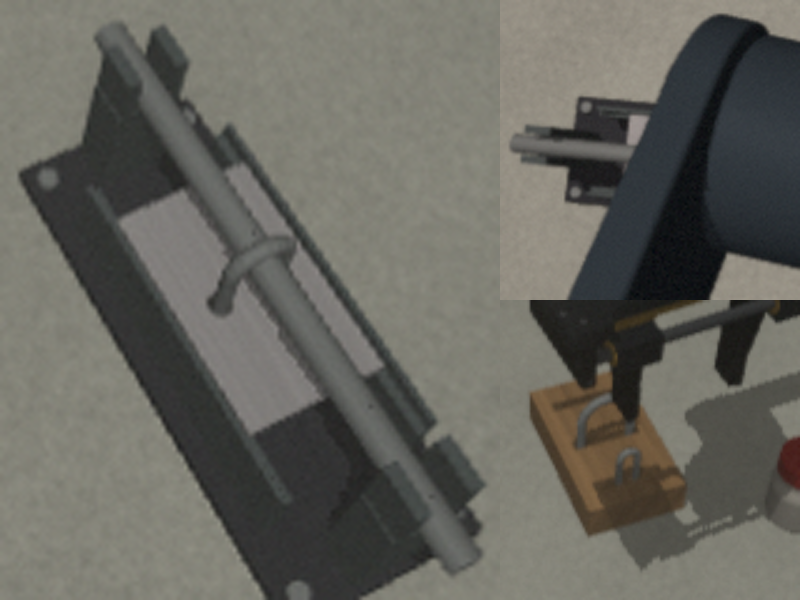

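The last picture shows the U-bolt astride the rod at (250,265), its crown on the rod and its leg in the strip hole at (220,300). The rod top is down to 92.5 mm and the crown is at about 100 mm, so it is home. The other U-bolts and the jar are unmoved.

```bash
python3 -c "
from rig import ctrl
print(ctrl.job_done())"
```

```text
the job is handed in; nothing more can be done
None
```

The 36 mm U-bolt is fully home astride the bedded rod, with both legs through the strip's holes; it was released and the job handed in at about 18 s, with no force reading above about 12 N.

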